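Fold the mixing leaf in and shut the colour box

TASK

Put the porcelain painter's colour box away for the day: fold its upright white mixing leaf right down flat over the colour pans first, then swing the lid shut over it until it is fully home. Just push leaf and lid with a fingertip on their outsides, gently, without slamming or pressing hard; do not grip or lift anything, keep off the used colour in the leaf's wells and the inside of the lid, and leave everything else where it is.

Things in the scene. Friction and masses are not known exactly. Their poses are not given: they have to be found in the camera images.
- colour_box: open wooden colour box between painting board (left) and banding wheel (right). It does not move. Origin: centre of underside; x from front wall (-0.088) to hinge wall (+0.082), y along its length (+-0.130), z up; rim z 0.052, walls 8 mm. Turned -90 deg (+-16): front looks to the robot's left, lid hinge right, the -y end with the leaf nearest the robot
- mixing_leaf (a joint): angle of the white enamelled leaf, 140 mm wide along box x, 113 from hinge to rolled free edge, 3 thick (edge 6), hinged inside the -y end wall. 0 = flat over the pans (outer face up, z 0.0405, 12 mm below the rim), 1.57 = upright, stop 1.60. To fold it, push its outside (facing the robot, box -y) towards box +y, then down. Stiff: stays where left, 2-3 N near the edge. Upright, it blocks the lid
- colour_box_lid (a joint): angle of the lid, 173 mm from hinge to free edge, 264 wide, 16 thick. 0 = shut (top at z 0.069), 1.57 = straight up, stop 1.83; starts leaning back to the right past upright. To shut it, push its outer face (right side, box +x) towards box -x, then down. Stiff: stays where left, 3-5 N near the edge all the way
- leaf_hinge (a point): middle of the leaf's hinge line, which runs along the box's x; in the box frame (-0.006, -0.117, 0.039). At leaf angle q the centre of the free edge is 0.110 cos q further along box y and 0.110 sin q higher; the outer face is 1.5 mm outside the line from hinge to edge
- leaf_edge (a point): middle of the leaf's rolled free edge, on its outside
- lid_hinge (a point): middle of the lid's hinge line, which runs along the box's y; in the box frame (0.084, 0, 0.053). At lid angle q the outer free edge is 0.175 cos q - 0.016 sin q further along box -x (negative: leaning back) and 0.175 sin q + 0.016 cos q higher; the outer face lies 16 mm outside the hinge line
- lid_edge (a point): middle of the lid's free edge, on its outer face
- leaf_wells: the mixing wells on the leaf's inner face (towards box and pans), 118 x 84 mm, used colour in them; not to be touched. Origin on the leaf's hinge line
- lid_lining: the lid's inside: colour chart, and a grey felt dust seal 1 mm thick under the rim; not to be touched. Origin and axes turn with the lid; with the lid shut they are the box's
- jar_blue: small blue glass paint jar with a white screw cap, 45 mm across, 70 tall; stands near the front edge of the bench, right of the colour box; origin at the centre of its underside; to be left alone
- dish_mid: small white paint dish, 65 mm across, 26 tall; front right on the bench; origin at the centre of its underside; to be left alone
- bottle_1: brown glass bottle with a black cap, 40 mm across, 74 tall; right edge of the bench; origin at the centre of its underside; to be left alone
- scraper_pen: steel scraping pen 118 mm long, lying near the front edge of the bench; origin at the centre of its underside; to be left alone
- saucer_white: undecorated white saucer stuck face down with clay on the banding wheel (a turntable 180 mm across, top at z = 0.098, right of the box), 120 mm across, 20 tall; origin at the centre of its underside; to be left alone
- plate_front: decorated plate 176 mm across, 20 tall, on the bench behind the banding wheel; origin at the centre of its underside; to be left alone

How it is judged:
On the way, in this order (a step that is already met when the one before it is completed fails the run):
1. the leaf is folded down flat while the lid still stands open (value of joint mixing_leaf below 0.06 rad and value of joint colour_box_lid above 1.2 rad), for 0.2 s.
2. the lid is shut over the folded leaf (value of joint mixing_leaf below 0.06 rad and value of joint colour_box_lid below 0.04 rad), for 0.2 s.
At the end, for the whole second after the job is handed in: The leaf lies flat over the pans (within 0.06 rad, 3.5 deg, of fully down) and the lid is shut over it (within 0.04 rad, 2.3 deg, of fully home: its free edge gapes less than 7 mm), both at rest (all of step 2 and velocity of joint colour_box_lid between -0.05 and 0.05 rad/s); the robot touches nothing.
It fails at once if leaf or lid is slammed (faster than 4 rad/s, about 0.45 m/s at the leaf's edge, 0.7 m/s at the lid's) (velocity of joint any of mixing_leaf, colour_box_lid below -4 rad/s).
It fails at once if box, leaf or lid is pressed harder than 70 N (contact force between the fingers and colour_box above 70 N).
It fails at once if the fingers touch the wells on the leaf's inner face (pushing from the inside, or pinching the leaf) (contact force between the fingers and leaf_wells above 0.5 N).
It fails at once if the fingers touch the lid's inside or the felt under its rim (pinching or lifting the lid) (contact force between the fingers and lid_lining above 0.5 N).
It fails at once if another thing is lifted, carried or pushed more than 20 mm (distance of any of jar_blue, dish_mid, bottle_1, scraper_pen, plate_front from where it was at the start of the episode above 0.02 m).
It also fails if it takes over 54 s, if anything falls off the work surface, if the arm or the gripper's body presses on something with over 40 N, if the wrist force passes 120 N, or if a joint passes its speed limit or range.

ROBOT

A 6-joint arm with a two-finger parallel gripper is mounted at the origin on a cart in front of the work surface, level with it; the furniture and walls round the work are solid. World frame = base frame: x ahead of the robot, y to its left, z up, the work surface at z = 0. Lengths are in m, angles in rad, forces in N, time in s.
With the tool pointing down it reaches from about 0.375 to 0.9 m from the base axis. Payload 3.1 kg.
Tool frame: the origin (TCP) lies midway between the tips of the shut fingers; the grasp point (between the pads) lies 19 mm behind it; x points along the fingers, y is the direction in which the jaws open and shut, and the axes are right-handed (so a half turn about x gives the same grasp; the last joint's range is limited). The gripper opens to 87 mm and grips with 3 to 60 N. Pads are 19 mm wide; open, the fingers measure 117 mm over their backs; the gripper's body (75 mm by 190 mm) begins 51 mm behind the grasp point.
Start: joints at [0.998, 0.527, 1.433, -0, 1.181, -0.178], TCP at [0.24, 0.577, 0.183] pointing down, gripper open.
Joint ranges: [-3.08, 3.08], [-0.75, 2.2], [0.22, 2.44], [-1.43, 4.57], [0, 2.65], [-2.85, 2.85]. Speed limits (rad/s): [2.79, 2.79, 3.14, 3.14, 3.14, 3.14].

INTERFACE

Orientations are given as a unit quaternion [x, y, z, w].
In Python, from bench import manip, viewer, job_done gives the robot as it stands.
- The arm moves only by the shell command python3 -m handwheel 'ROWS' [FORCE]. ROWS is JSON, a list of rows, each an object of numbers: "jaw": the opening, from -1 (shut) to 1 (fully open); "tx", "ty", "tz": the shift along the tool's x, y, z in m; "ax", "ay", "az": the turn, a rotation vector about the tool's x, y, z in rad. A call has exactly 10 rows; each row shifts and turns the commanded pose from where the row before left it, along the tool's axes as they then stand; what a row does not reach is not made up. A row lasts 1/8 s, in which the tool goes at most 62.5 mm and 10.7 degrees, less where a joint would pass 70% of its speed; a pose out of reach is approached as far as the arm can. A call with a gripper value outside its range is refused whole. The fingers move at their own pace and stop on an object; FORCE is the grip in N (left out, the last holds). Time passes only in rows, so rows that do not move let the fingers close, or fill a call up. It gives the time, the measured TCP pose, the force and the opening at its end, in the units of the state.
- manip.sense(): the state, without advancing time (a new reading comes with each control period).
- viewer.grab_frame(name): name is "side" or "top"; returns the picture (384x512x3 uint8, red, green, blue); there is no depth.
- viewer.get_calibration(name): a dict with "camera_matrix" (3x3 intrinsics, pixels), "dist_coeffs" ([k1, k2, p1, p2, k3] as OpenCV has them; the pictures are not rectified), "view" (4x4, takes a point from world to camera coordinates). Camera axes: x right, y down, z forward; pixel columns grow to the right and rows downward; lengths in m; the calibration is good to about 2 mm. A picture is of the moment at which its call begins. get_calibration takes no time and is no camera call.
- job_done(): hands the job in, once; it reports no verdict.
The state is a dict: "clock": time; "qpos": joint angles; "qd": joint speeds; "joint_torque": joint torques, N m; "ee_pos": TCP position; "tool_rot": TCP orientation; "force": force on the tool from outside, world axes, zero at the start; "moment": the same for the moment, N m; "opening": finger opening in m.
Only numpy, scipy, OpenCV 4.12 (cv2) and the standard library are available. Lean on these libraries where they do the work, as an engineer would, in place of code of your own. Each camera call takes 0.05 s, during which the arm holds its last target.

## Working session

There is one attempt and no reset: what is moved stays moved. The work goes in short steps, Python scripts to look and compute and a shell command to move; the robot and the scene stay as the last step left them, time stands still between calls to the robot, and variables do not carry over. Pictures are saved under pics/ and viewed, and the job is handed in when it is done.

```bash
mkdir -p pics; ls
python3 - <<'E'
from bench import manip, viewer
import cv2
for n in ("side","top"):
    im=viewer.grab_frame(n); cv2.imwrite(f"pics/{n}0.png",im[:,:,::-1])
    c=viewer.get_calibration(n); print(n,c)
s=manip.sense(); print(s)
E
```

```text
pics
side {'camera_matrix': array([[401.85964625,   0.        , 248.43854423],
       [  0.        , 401.85964625, 193.27876662],
       [  0.        ,   0.        ,   1.        ]]), 'dist_coeffs': array([0.0114889, 0.       , 0.       , 0.       , 0.       ]), 'view': array([[-0.77733772,  0.62870961,  0.02168627,  0.45477046],
       [ 0.38986574,  0.5085125 , -0.76773677, -0.11734467],
       [-0.49371122, -0.58833602, -0.64039829,  1.17851315],
       [ 0.        ,  0.        ,  0.        ,  1.        ]])}
top {'camera_matrix': array([[399.42178797,   0.        , 258.77817289],
       [  0.        , 399.42178797, 187.52909155],
       [  0.        ,   0.        ,   1.        ]]), 'dist_coeffs': array([0.01638641, 0.        , 0.        , 0.        , 0.        ]), 'view': array([[ 0.01636222, -0.99986529, -0.0012981 , -0.07354692],
       [-0.99586366, -0.01618066, -0.08940786,  0.55577181],
       [ 0.08937481,  0.00275565, -0.99599425,  0.901075  ],
       [ 0.        ,  0.        ,  0.        ,  1.        ]])}
{'clock': 0.1, 'qpos': array([ 9.97525399e-01,  5.28363257e-01,  1.43374799e+00,  1.57007697e-05,
        1.18139549e+00, -1.78497625e-01]), 'qd': array([-1.60998252e-03, -2.01144768e-03, -3.98969099e-03, -2.37215867e-03,
       -7.39517659e-05, -7.06450789e-04]), 'joint_torque': array([-1.34245934e-04, -4.40984845e+01, -1.77151322e+01,  6.35072007e-02,
        5.33855287e-02, -4.24880432e-05]), 'ee_pos': array([0.23994619, 0.57632956, 0.18228399]), 'tool_rot': array([ 0.13804328,  0.69362895, -0.13929848,  0.69312255]), 'force': array([0.19454486, 0.4817174 , 0.4558484 ]), 'moment': array([-0.01632401, -0.00187137,  0.02011497]), 'opening': 0.08697621967392663}
```

View pics/side0.png

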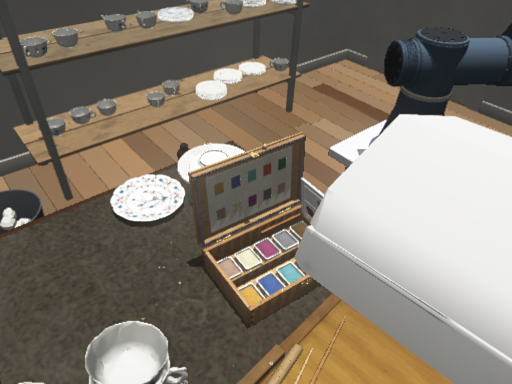

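View pics/top0.png

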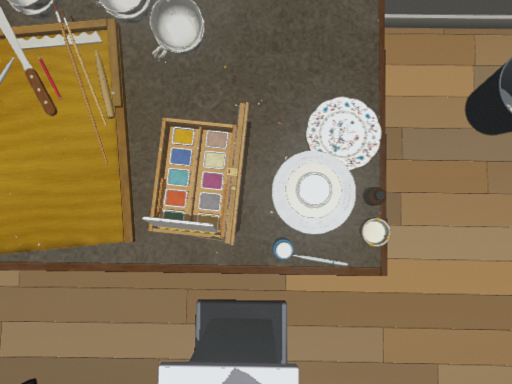

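The top view shows the box around (200,180), leaf upright at its near end (~(180,224)), and the lid leaning right (~(238,175)). The gripper blocks part of the side view. Zooming in on top.

Run:
```python
import cv2
im=cv2.imread("pics/top0.png")[90:260,130:300]
im=cv2.resize(im,None,fx=3.5,fy=3.5,interpolation=cv2.INTER_CUBIC)
for i in range(0,170,20):
    cv2.putText(im,str(130+i),(int(i*3.5),10),0,.35,(0,255,255),1);cv2.putText(im,str(90+i),(0,int(i*3.5)+5),0,.35,(0,255,255),1)
cv2.imwrite("pics/topz.png",im)
```

```text
(no output)
```

View pics/topz.png

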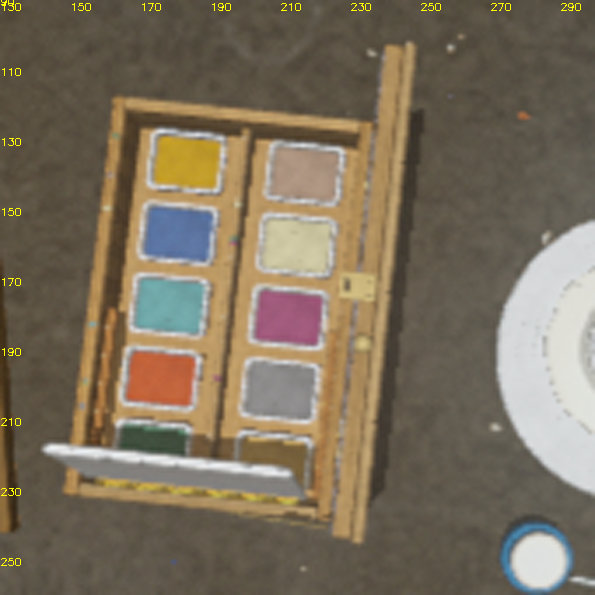

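```bash
cat > h.py <<'E'
import numpy as np, cv2
from bench import manip, viewer
from scipy.spatial.transform import Rotation as R
def proj(P,n):
    c=viewer.get_calibration(n);V=c["view"]
    p,_=cv2.projectPoints(np.atleast_2d(P).astype(float),cv2.Rodrigues(V[:3,:3])[0],V[:3,3],c["camera_matrix"],c["dist_coeffs"]);return p[:,0]
def bw(P,b):
    P=np.atleast_2d(P);c,s=np.cos(b[2]),np.sin(b[2])
    return np.c_[b[0]+c*P[:,0]-s*P[:,1],b[1]+s*P[:,0]+c*P[:,1],P[:,2]]
def lid(q,y,r=.175,t=.016):
    return [.084-(r*np.cos(q)-t*np.sin(q)),y,.053+r*np.sin(q)+t*np.cos(q)]
def leaf(q,x,r=.110,o=.003):
    return [-.006+x,-.117+r*np.cos(q)-o*np.sin(q),.039+r*np.sin(q)+o*np.cos(q)]
E
python3 - <<'E'
from h import *
from scipy.optimize import least_squares
obs=np.array([[163.7,117.7],[148.9,230.6],[236.3,124.9],[224.3,238.6],[247.7,102.3],[232.9,244.6],[142.7,218.5],[214,225]])
def mod(p):
    return np.array([[-.088,.13,.052],[-.088,-.13,.052],[.082,.13,.052],[.082,-.13,.052],lid(p[3],.132),lid(p[3],-.132),leaf(p[4],-.07,.113,0),leaf(p[4],.07,.113,0)])
f=lambda p:(proj(bw(mod(p),p),"top")-obs).ravel()
r=least_squares(f,[.5,.05,-1.6,1.7,1.55])
print(r.x,r.fun.reshape(-1,2).round(1))
np.save("b.npy",r.x)
for n in("top","side"):
    im=cv2.imread(f"pics/{n}0.png")
    for u in proj(bw(mod(r.x),r.x),n): cv2.circle(im,tuple(int(v) for v in u.round()),2,(0,0,255),-1)
    cv2.imwrite(f"pics/{n}f.png",im)
b=r.x
print("box axes x",bw([1,0,0],b)-bw([0,0,0],b),"y",bw([0,1,0],b)-bw([0,0,0],b))
print("leafedge",bw(leaf(b[4],0),b),"lidedge",bw(lid(b[3],0),b))
E
```

```text
[ 0.57521002  0.0798878  -1.65380438  1.63697643  1.43046561] [[-0.7 -0.5]
 [ 0.   0.6]
 [ 0.7 -0.4]
 [ 0.6  0.2]
 [ 0.1 -0.6]
 [-0.1  0.7]
 [ 0.3 -0.3]
 [-0.9  0.2]]
box axes x [[-0.08291276 -0.99655681  0.        ]] y [[ 0.99655681 -0.08291276  0.        ]]
leafedge [[0.47148285 0.09453855 0.14833829]] lidedge [[ 0.56596209 -0.03126619  0.2265588 ]]
```

View pics/sidef.png

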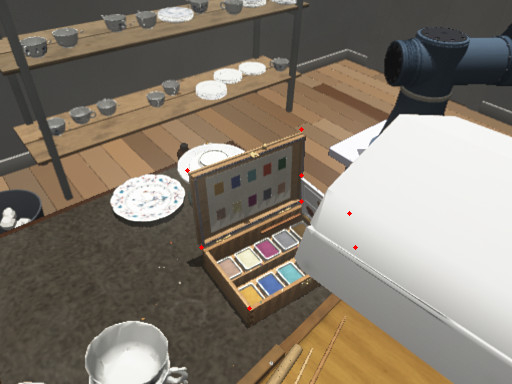

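Run:
```python
import cv2
im=cv2.imread("pics/sidef.png")[120:330,170:370]
im=cv2.resize(im,None,fx=2.8,fy=2.8,interpolation=cv2.INTER_CUBIC)
cv2.imwrite("pics/sidez.png",im)
im=cv2.imread("pics/topf.png")[90:260,130:300]
cv2.imwrite("pics/topfz.png",cv2.resize(im,None,fx=3.5,fy=3.5,interpolation=cv2.INTER_CUBIC))
```

```text
(no output)
```

View pics/sidez.png

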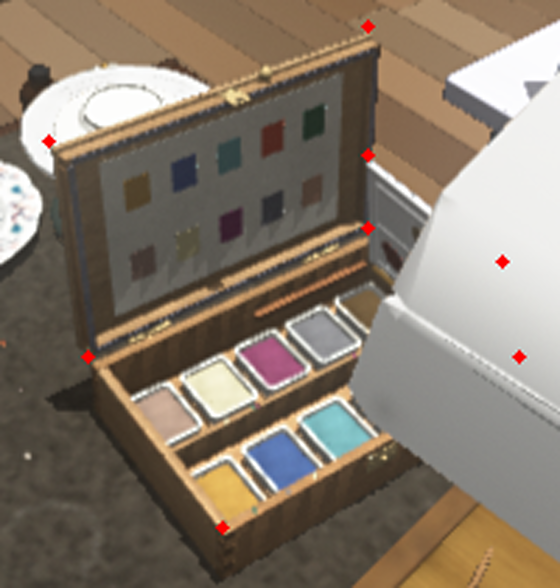

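View pics/topfz.png

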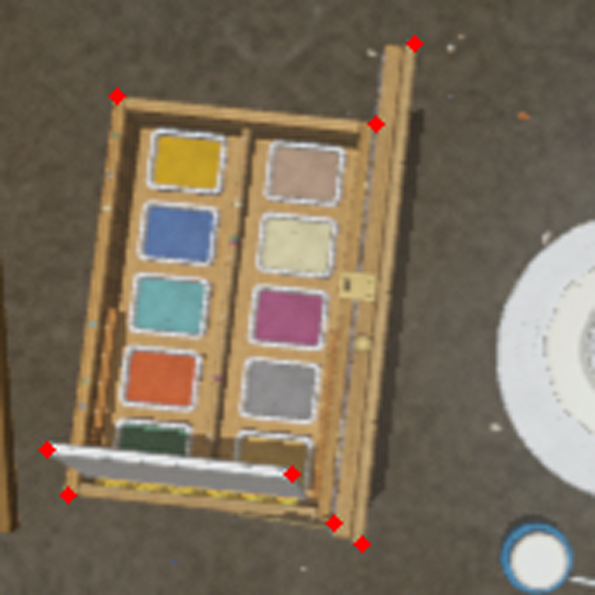

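Run:
```python
from h import *
from scipy.optimize import least_squares
z=lambda l:[[130+a/3.5,90+c/3.5] for a,c in l]
s=lambda l:[[170+a/2.8,120+c/2.8] for a,c in l]
ot=np.array(z([(118,97),(66,492),(372,122),(330,520),(412,43),(360,541),(45,450),(300,473)]))
os_=np.array(s([(228,531),(97,361),(60,149),(372,38)]))
b0=np.load("b.npy")
def mod(p):
    return np.array([[-.088,.13,.052],[-.088,-.13,.052],[.082,.13,.052],[.082,-.13,.052],lid(p[3],.132),lid(p[3],-.132),leaf(p[4],-.07,.113,0),leaf(p[4],.07,.113,0)])
def f(p):
    P=bw(mod(p),p);return np.r_[(proj(P,"top")-ot),(proj(P[[0,2,4,5]],"side")-os_)].ravel()
r=least_squares(f,b0,loss="soft_l1");b=r.x
print(b);print(f(b).reshape(-1,2).round(1))
np.save("b2.npy",b)
```

```text
[ 0.57411315  0.08153069 -1.64586322  1.63267529  1.42080253]
[[-2.   0.2]
 [-0.3  1.5]
 [-0.4 -0.2]
 [ 0.3  0.4]
 [-1.7 -0.6]
 [-0.8  0.8]
 [-0.3 -0. ]
 [-2.9 -0.2]
 [-0.7 -1.1]
 [-2.4 -1. ]
 [-3.3 -2.1]
 [-1.  -4.1]]
```

```bash
cat >> h.py <<'E'
b=(np.load("b.npy")+np.load("b2.npy"))/2
def st():
    s=manip.sense();M=R.from_quat(s["tool_rot"]).as_matrix()
    c,sn=np.cos(b[2]),np.sin(b[2]);d=s["ee_pos"]-[b[0],b[1],0]
    pb=np.array([c*d[0]+sn*d[1],-sn*d[0]+c*d[1],d[2]])
    print("t",round(s["clock"],2),"ee",s["ee_pos"].round(4),"BOX",pb.round(4),"F",s["force"].round(1),"open",round(s["opening"],3));return s,M,pb
E
python3 - <<'E'
from h import *
s,M,pb=st();print(M.round(3));print(b)
# desired tool: x down, y along +-box y
by=np.array([-np.sin(b[2]),np.cos(b[2]),0]);x=np.array([0,0,-1.])
for sg in(1,-1):
    D=np.c_[x,sg*by,np.cross(x,sg*by)];rv=R.from_matrix(M.T@D).as_rotvec()
    print(sg,rv.round(3), "q6 now",s["qpos"][5])
tgt=bw([[-.02,-.165,.20]],b)[0];print(tgt,(tgt-s["ee_pos"])@M, "q1 at target",np.arctan2(tgt[1],tgt[0]))
E
```

```text
t 0.1 ee [0.2399 0.5763 0.1823] BOX [-0.4676 -0.3728  0.1823] F [0.2 0.5 0.5] open 0.087
[[-0.001  0.385  0.923]
 [-0.002  0.923 -0.385]
 [-1.    -0.002 -0.   ]]
[ 0.57466158  0.08070925 -1.6498338   1.63482586  1.42563407]
1 [1.255e+00 1.000e-03 2.000e-03] q6 now -0.17849762461373112
-1 [-1.887e+00 -2.000e-03  1.000e-03] q6 now -0.17849762461373112
[0.41175579 0.11367442 0.2       ] [-0.0171561  -0.36102245  0.33652732] q1 at target 0.26936296010483113
```

```bash
python3 -m handwheel '[{"jaw":-1,"tx":-0.0017,"ty":-0.036,"tz":0.0337},{"jaw":-1,"tx":-0.0017,"ty":-0.036,"tz":0.0337},{"jaw":-1,"tx":-0.0017,"ty":-0.036,"tz":0.0337},{"jaw":-1,"tx":-0.0017,"ty":-0.036,"tz":0.0337},{"jaw":-1,"tx":-0.0017,"ty":-0.036,"tz":0.0337},{"jaw":-1,"tx":-0.0017,"ty":-0.036,"tz":0.0337},{"jaw":-1,"tx":-0.0017,"ty":-0.036,"tz":0.0337},{"jaw":-1,"tx":-0.0017,"ty":-0.036,"tz":0.0337},{"jaw":-1,"tx":-0.0017,"ty":-0.036,"tz":0.0337},{"jaw":-1,"tx":-0.0017,"ty":-0.036,"tz":0.0337}]' 15
python3 -m handwheel '[{"jaw":-1,"ax":0.157},{"jaw":-1,"ax":0.157},{"jaw":-1,"ax":0.157},{"jaw":-1,"ax":0.157},{"jaw":-1,"ax":0.157},{"jaw":-1,"ax":0.157},{"jaw":-1,"ax":0.157},{"jaw":-1,"ax":0.156},{"jaw":-1},{"jaw":-1}]'
python3 - <<'E'
from h import *
s,M,pb=st();print(M.round(3),s["qpos"].round(2))
for n in("side","top"):
    cv2.imwrite(f"pics/{n}1.png",viewer.grab_frame(n)[:,:,::-1])
E
```

```text
t 0.1 ee [0.2399 0.5763 0.1823] BOX [-0.4676 -0.3728  0.1823] F [0.2 0.5 0.5] open 0.087
[[-0.001  0.385  0.923]
 [-0.002  0.923 -0.385]
 [-1.    -0.002 -0.   ]] [ 1.    0.53  1.43  0.    1.18 -0.18]validation failed for argument at $[0]...
validation failed for argument at $[0]...
```

View pics/side1.png

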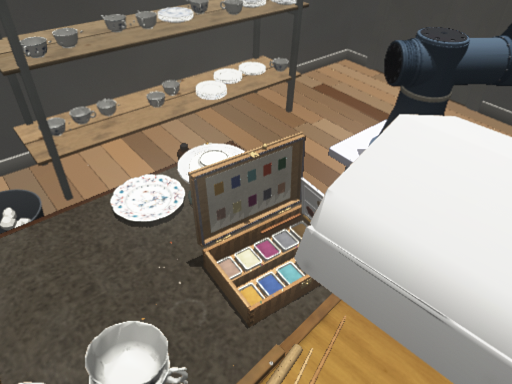

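View pics/top1.png

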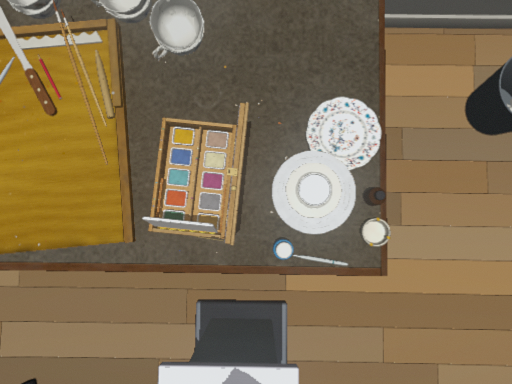

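Both moves were refused, so nothing moved and the pictures are unchanged. The rows probably need every key.

```bash
python3 -m handwheel '[{"jaw":-1,"tx":-0.0017,"ty":-0.036,"tz":0.0337,"ax":0,"ay":0,"az":0},{"jaw":-1,"tx":-0.0017,"ty":-0.036,"tz":0.0337,"ax":0,"ay":0,"az":0},{"jaw":-1,"tx":-0.0017,"ty":-0.036,"tz":0.0337,"ax":0,"ay":0,"az":0},{"jaw":-1,"tx":-0.0017,"ty":-0.036,"tz":0.0337,"ax":0,"ay":0,"az":0},{"jaw":-1,"tx":-0.0017,"ty":-0.036,"tz":0.0337,"ax":0,"ay":0,"az":0},{"jaw":-1,"tx":-0.0017,"ty":-0.036,"tz":0.0337,"ax":0,"ay":0,"az":0},{"jaw":-1,"tx":-0.0017,"ty":-0.036,"tz":0.0337,"ax":0,"ay":0,"az":0},{"jaw":-1,"tx":-0.0017,"ty":-0.036,"tz":0.0337,"ax":0,"ay":0,"az":0},{"jaw":-1,"tx":-0.0017,"ty":-0.036,"tz":0.0337,"ax":0,"ay":0,"az":0},{"jaw":-1,"tx":-0.0017,"ty":-0.036,"tz":0.0337,"ax":0,"ay":0,"az":0}]' 15
python3 -c "from h import *;st()"
```

```text
clock: 1.45
ee_pos: [0.4134, 0.1135, 0.2003]
tool_rot: [0.139, 0.693, -0.139, 0.694]
force: [0.6, 0.6, -0.1]
opening: 0.0019
t 1.45 ee [0.4134 0.1135 0.2003] BOX [-0.0199 -0.1633  0.2003] F [ 0.6  0.6 -0.1] open 0.002
```

```bash
python3 -m handwheel '[{"jaw":-1,"tx":0,"ty":0,"tz":0,"ax":0.157,"ay":0,"az":0},{"jaw":-1,"tx":0,"ty":0,"tz":0,"ax":0.157,"ay":0,"az":0},{"jaw":-1,"tx":0,"ty":0,"tz":0,"ax":0.157,"ay":0,"az":0},{"jaw":-1,"tx":0,"ty":0,"tz":0,"ax":0.157,"ay":0,"az":0},{"jaw":-1,"tx":0,"ty":0,"tz":0,"ax":0.157,"ay":0,"az":0},{"jaw":-1,"tx":0,"ty":0,"tz":0,"ax":0.157,"ay":0,"az":0},{"jaw":-1,"tx":0,"ty":0,"tz":0,"ax":0.157,"ay":0,"az":0},{"jaw":-1,"tx":0,"ty":0,"tz":0,"ax":0.156,"ay":0,"az":0},{"jaw":-1,"tx":0,"ty":0,"tz":0,"ax":0,"ay":0,"az":0},{"jaw":-1,"tx":0,"ty":0,"tz":0,"ax":0,"ay":0,"az":0}]'
python3 - <<'E'
from h import *
s,M,pb=st();print(M.round(3),s["qpos"].round(2))
for n in("side","top"):
    cv2.imwrite(f"pics/{n}2.png",viewer.grab_frame(n)[:,:,::-1])
E
```

```text
clock: 2.7
ee_pos: [0.4129, 0.115, 0.2001]
tool_rot: [-0.519, -0.48, 0.519, -0.48]
force: [0.4, -0.3, 0.7]
opening: 0.0004
t 2.7 ee [0.4129 0.115  0.2001] BOX [-0.0214 -0.164   0.2001] F [ 0.4 -0.3  0.7] open 0.0
[[-0.     0.997 -0.077]
 [-0.    -0.077 -0.997]
 [-1.    -0.     0.   ]] [ 0.01  0.24  1.88 -0.    1.03  0.09]
```

View pics/side2.png

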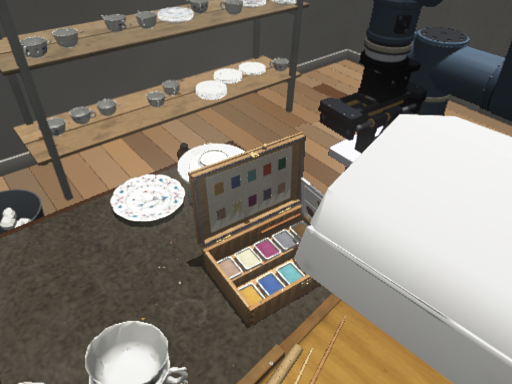

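View pics/top2.png

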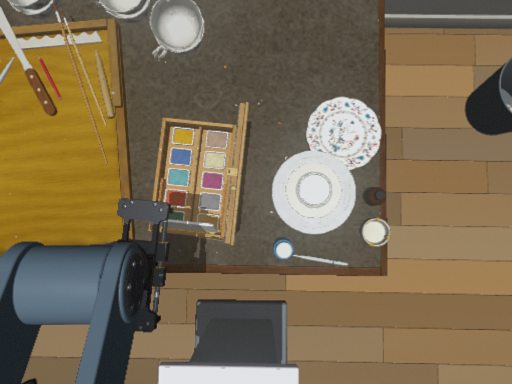

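```bash
python3 -m handwheel '[{"jaw":-1,"tx":0.018,"ty":0,"tz":0,"ax":0,"ay":0,"az":0},{"jaw":-1,"tx":0.018,"ty":0,"tz":0,"ax":0,"ay":0,"az":0},{"jaw":-1,"tx":0.018,"ty":0,"tz":0,"ax":0,"ay":0,"az":0},{"jaw":-1,"tx":0.018,"ty":0,"tz":0,"ax":0,"ay":0,"az":0},{"jaw":-1,"tx":0,"ty":0.01,"tz":0,"ax":0,"ay":0,"az":0},{"jaw":-1,"tx":0,"ty":0.01,"tz":0,"ax":0,"ay":0,"az":0},{"jaw":-1,"tx":0,"ty":0.005,"tz":0,"ax":0,"ay":0,"az":0},{"jaw":-1,"tx":0,"ty":0.005,"tz":0,"ax":0,"ay":0,"az":0},{"jaw":-1,"tx":0,"ty":0.004,"tz":0,"ax":0,"ay":0,"az":0},{"jaw":-1,"tx":0,"ty":0.004,"tz":0,"ax":0,"ay":0,"az":0}]'
python3 - <<'E'
from h import *
s,M,pb=st()
cv2.imwrite(f"pics/top3.png",cv2.resize(viewer.grab_frame("top")[90:260,100:300,::-1],None,fx=3.5,fy=3.5))
E
```

```text
clock: 4.05
ee_pos: [0.451, 0.112, 0.1283]
tool_rot: [0.519, 0.48, -0.519, 0.48]
force: [0.5, 0.5, 0.9]
opening: 0.0006
t 4.05 ee [0.451  0.112  0.1283] BOX [-0.0214 -0.1258  0.1283] F [0.5 0.5 0.9] open 0.001
```

View pics/top3.png

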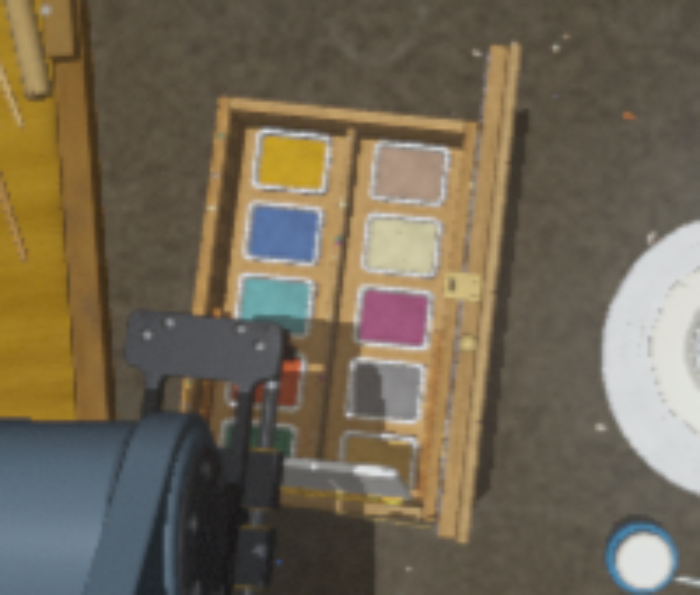

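The finger is in front of the leaf with no contact force yet. Next I start folding, following the arc.

```bash
python3 -m handwheel '[{"jaw":-1,"tx":0.001,"ty":0.008,"tz":0,"ax":0,"ay":0,"az":0},{"jaw":-1,"tx":0.001,"ty":0.008,"tz":0,"ax":0,"ay":0,"az":0},{"jaw":-1,"tx":0.002,"ty":0.007,"tz":0,"ax":0,"ay":0,"az":0},{"jaw":-1,"tx":0.003,"ty":0.007,"tz":0,"ax":0,"ay":0,"az":0},{"jaw":-1,"tx":0.003,"ty":0.008,"tz":0,"ax":0,"ay":0,"az":0},{"jaw":-1,"tx":0.004,"ty":0.007,"tz":0,"ax":0,"ay":0,"az":0},{"jaw":-1,"tx":0.005,"ty":0.006,"tz":0,"ax":0,"ay":0,"az":0},{"jaw":-1,"tx":0.005,"ty":0.006,"tz":0,"ax":0,"ay":0,"az":0},{"jaw":-1,"tx":0,"ty":0,"tz":0,"ax":0,"ay":0,"az":0},{"jaw":-1,"tx":0,"ty":0,"tz":0,"ax":0,"ay":0,"az":0}]'
python3 - <<'E'
from h import *
s,M,pb=st()
cv2.imwrite(f"pics/top4.png",cv2.resize(viewer.grab_frame("top")[90:260,100:300,::-1],None,fx=3.5,fy=3.5))
cv2.imwrite(f"pics/side4.png",viewer.grab_frame("side")[:,:,::-1])
E
```

```text
clock: 5.35
ee_pos: [0.5073, 0.1075, 0.1041]
tool_rot: [-0.519, -0.48, 0.519, -0.48]
force: [1.1, 0.2, 0.2]
opening: 0.0003
t 5.35 ee [0.5073 0.1075 0.1041] BOX [-0.0214 -0.0692  0.1041] F [1.1 0.2 0.2] open 0.0
```

View pics/top4.png

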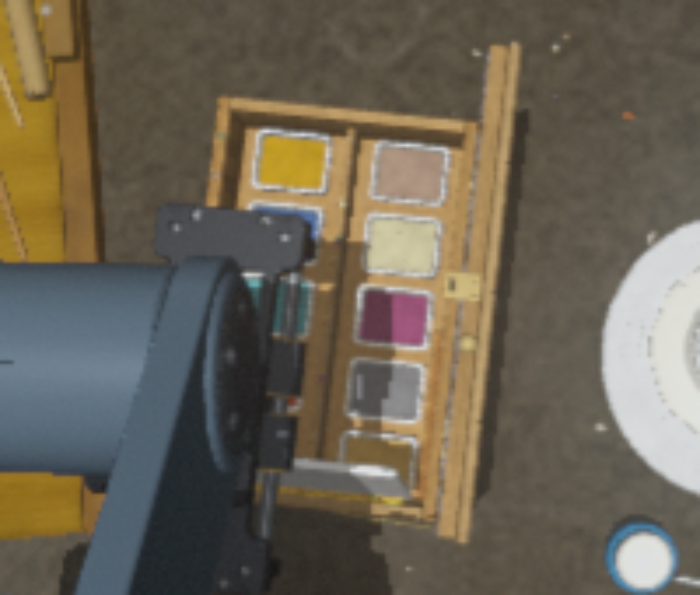

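View pics/side4.png

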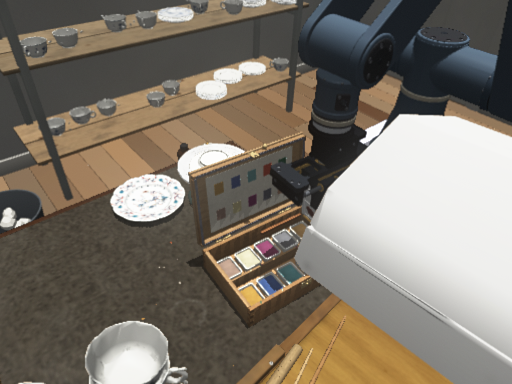

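Run:
```python
from h import *
s,M,pb=st()
im=cv2.imread("pics/top4.png")
im=im.copy()
f=lambda P:[tuple(int(v) for v in ((u-[100,90])*3.5)) for u in proj(P,"top")]
for q,c in((1.43,(0,0,255)),(.8,(0,255,0)),(0,(255,0,0))):
    cv2.polylines(im,[np.array(f(bw([leaf(q,-.07,.113,0),leaf(q,.07,.113,0),leaf(q,.07,0,0),leaf(q,-.07,0,0)],b)))],True,c,1)
p=s["ee_pos"]
t=f([p,p+[0,0,.07]])
cv2.circle(im,t[0],4,(255,0,255),-1);cv2.circle(im,t[1],4,(0,255,255),-1)
cv2.imwrite("pics/top4o.png",im)
```

```text
t 5.45 ee [0.5075 0.1075 0.1043] BOX [-0.0214 -0.0691  0.1043] F [-0.4 -0.4  0.4] open 0.001
```

View pics/top4o.png

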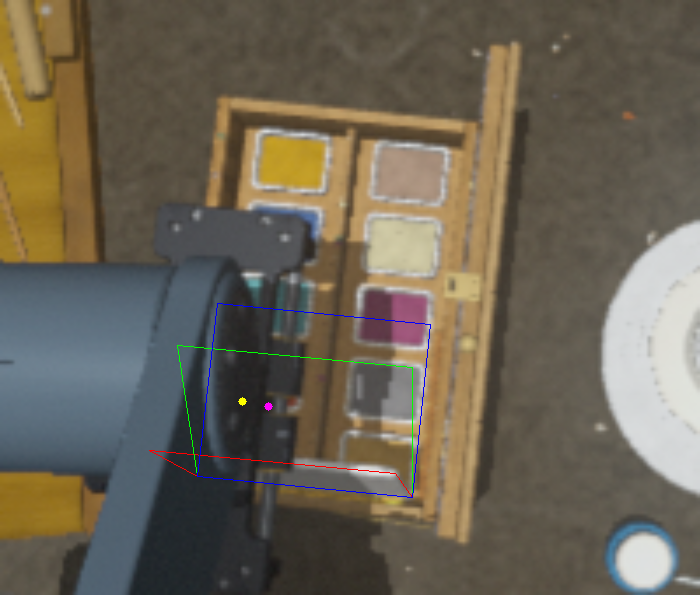

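Run:
```python
from h import *
s,M,pb=st()
cv2.imwrite(f"pics/top5raw.png",viewer.grab_frame("top")[:,:,::-1])
im=viewer.grab_frame("side")[:,:,::-1].copy()
p=s["ee_pos"]
for h,c in((0,(255,0,255)),(.07,(0,255,255))):
  for dy in(-.095,0,.095):
    for dz in ((0,) if h==0 else (-.0375,.0375)):
      q=p+M[:,1]*dy+M[:,2]*dz-M[:,0]*h
      u=proj(q,"side")[0].astype(int);cv2.circle(im,tuple(map(int,u)),2,c,-1)
P=proj(bw([leaf(1.43,-.07,.113,0),leaf(1.43,.07,.113,0),leaf(1.43,.07,0,0),leaf(1.43,-.07,0,0)],b),"side").astype(np.int32)
cv2.polylines(im,[P],True,(0,0,255),1)
cv2.imwrite("pics/side5.png",cv2.resize(im[80:330,150:450],None,fx=2.4,fy=2.4,interpolation=cv2.INTER_CUBIC))
```

```text
t 5.45 ee [0.5075 0.1075 0.1043] BOX [-0.0214 -0.0691  0.1043] F [-0.4 -0.4  0.4] open 0.001
```

View pics/side5.png

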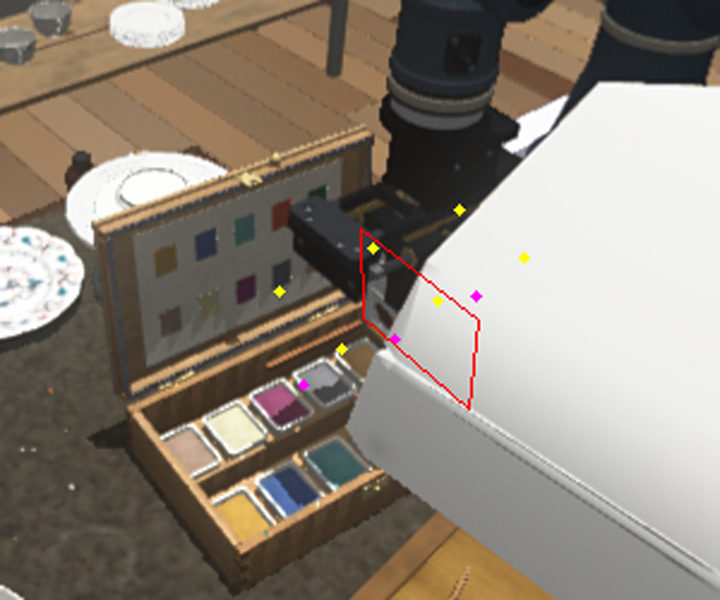

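Run:
```python
import cv2, numpy as np
a=cv2.imread("pics/top0.png")[190:250,150:240];c=cv2.imread("pics/top5raw.png")[190:250,150:240]
k=lambda x:cv2.resize(x,None,fx=6,fy=6,interpolation=cv2.INTER_CUBIC)
cv2.imwrite("pics/cmp.png",np.vstack([k(a)[:290],k(c)[:300]]))
s=cv2.imread("pics/side4.png")[130:260,240:370]
cv2.imwrite("pics/sz.png",cv2.resize(s,None,fx=4.5,fy=4.5,interpolation=cv2.INTER_CUBIC))
```

```text
(no output)
```

View pics/cmp.png

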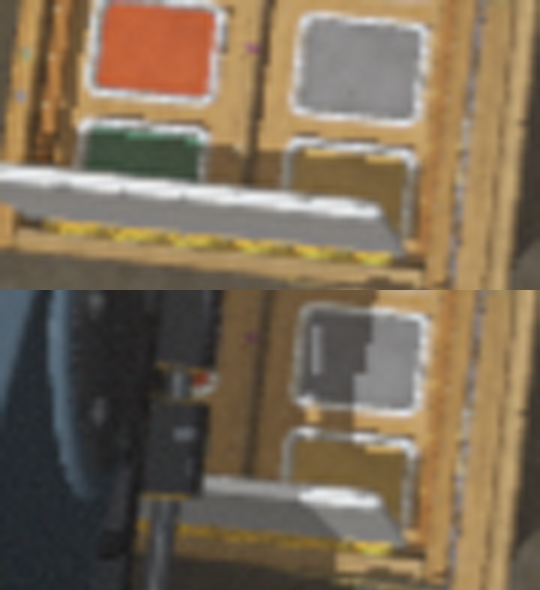

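View pics/sz.png

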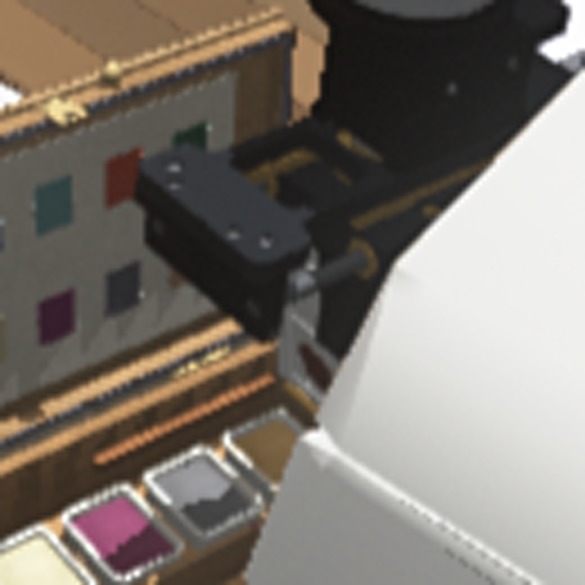

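```bash
cat >> h.py <<'E'
def tri(ut,us):
    A=[]
    for n,u in(("top",ut),("side",us)):
        c=viewer.get_calibration(n);x=cv2.undistortPoints(np.array([[u]],float),c["camera_matrix"],c["dist_coeffs"])[0,0]
        V=c["view"];A+=[x[0]*V[2]-V[0],x[1]*V[2]-V[1]]
    A=np.array(A);return np.linalg.lstsq(A[:,:3],-A[:,3],rcond=None)[0]
E
python3 - <<'E'
from h import *
s,M,pb=st()
for t,u in(((187,151),(271,172)),((145.7,148.6),(298,190))):
    X=tri(t,u);print(X.round(3),((X-s["ee_pos"])@M).round(3),proj(X,"top")-t,proj(X,"side")-u)
E
```

```text
t 5.55 ee [0.5075 0.1075 0.1043] BOX [-0.0214 -0.069   0.1043] F [-0.9  0.1  0.7] open 0.001
[0.599 0.066 0.243] [-0.138  0.094  0.034] [[-1.05590409  1.0566133 ]] [[-1.55186896 -0.11221285]]
[0.602 0.136 0.25 ] [-0.146  0.092 -0.036] [[-0.39014002  0.3658919 ]] [[-0.59290747 -0.01711305]]
```

The leaf still stands upright at about 1.43 rad: its stained inner face shows at side px (308,205). The finger met no force where it should have pushed. I need to see where the fingertip really is, so I'll lift straight up first and then move into clear view of the side camera.

```bash
python3 -m handwheel '[{"jaw":-1,"tx":-0.02,"ty":0,"tz":0,"ax":0,"ay":0,"az":0},{"jaw":-1,"tx":-0.03,"ty":0,"tz":0,"ax":0,"ay":0,"az":0},{"jaw":-1,"tx":-0.03,"ty":0,"tz":0,"ax":0,"ay":0,"az":0},{"jaw":-1,"tx":-0.02,"ty":0,"tz":0,"ax":0,"ay":0,"az":0},{"jaw":-1,"tx":0,"ty":0.03,"tz":0,"ax":0,"ay":0,"az":0},{"jaw":-1,"tx":0,"ty":0.04,"tz":0,"ax":0,"ay":0,"az":0},{"jaw":-1,"tx":0,"ty":0.04,"tz":0,"ax":0,"ay":0,"az":0},{"jaw":-1,"tx":0,"ty":0.03,"tz":0,"ax":0,"ay":0,"az":0},{"jaw":-1,"tx":0,"ty":0,"tz":0,"ax":0,"ay":0,"az":0},{"jaw":-1,"tx":0,"ty":0,"tz":0,"ax":0,"ay":0,"az":0}]'
python3 - <<'E'
from h import *
s,M,pb=st()
im=viewer.grab_frame("side")[:,:,::-1].copy()
p=s["ee_pos"]
for h,c in((0,(255,0,255)),(.07,(0,255,255))):
      u=proj(p-M[:,0]*h,"side")[0];cv2.circle(im,tuple(map(int,u)),2,c,-1)
cv2.imwrite("pics/side6.png",cv2.resize(im[40:320,150:450],None,fx=2.1,fy=2.1,interpolation=cv2.INTER_CUBIC))
cv2.imwrite("pics/top6.png",viewer.grab_frame("top")[:,:,::-1])
E
```

```text
clock: 6.8
ee_pos: [0.6456, 0.0966, 0.2037]
tool_rot: [-0.519, -0.481, 0.52, -0.479]
force: [-0.2, 1.0, -0.3]
opening: 0.0001
t 6.8 ee [0.6456 0.0966 0.2037] BOX [-0.0215  0.0695  0.2037] F [-0.2  1.  -0.3] open 0.0
```

View pics/side6.png

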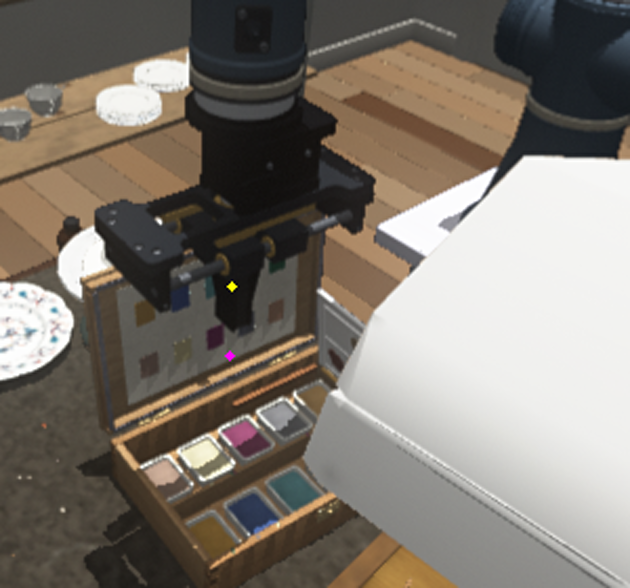

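View pics/top6.png

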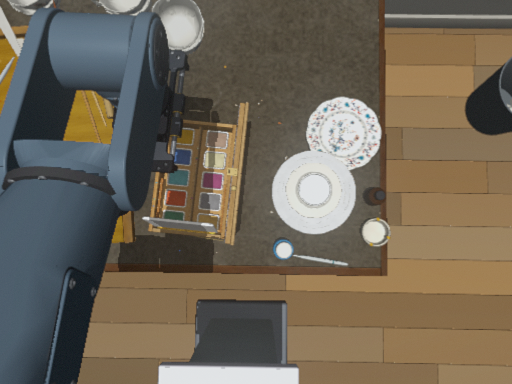

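Run:
```python
from h import *
s,M,pb=st();p=s["ee_pos"]
for d in(0,.02,.025,.03,.035,.04): print(d,proj(p+[0,0,d],"side"),proj(p+[0,0,d]+M[:,1]*.015,"side"),proj(p+[0,0,d]-M[:,1]*.015,"side"))
im=cv2.imread("pics/side6.png")[220:400,160:320]
cv2.imwrite("pics/s6z.png",cv2.resize(im,None,fx=3.3,fy=3.3,interpolation=cv2.INTER_CUBIC))
```

```text
t 6.9 ee [0.6456 0.0967 0.2042] BOX [-0.0216  0.0695  0.2042] F [-0.6  0.4 -0.1] open 0.001
0 [[259.28550574 209.31197561]] [[251.92628616 212.64241221]] [[266.50014541 206.04715779]]
0.02 [[259.76045075 200.26379486]] [[252.26174694 203.56695048]] [[267.10907657 197.02685907]]
0.025 [[259.88210379 197.94660016]] [[252.34768501 201.24222078]] [[267.26502023 194.71733826]]
0.03 [[260.00495867 195.60668644]] [[252.43447734 198.89447112]] [[267.42249257 192.3853944 ]]
0.035 [[260.12903358 193.24371237]] [[252.52213694 196.52335227]] [[267.58151656 190.03069381]]
0.04 [[260.25434708 190.85732964]] [[252.61067709 194.12850778]] [[267.74211563 187.65289606]]
```

View pics/s6z.png

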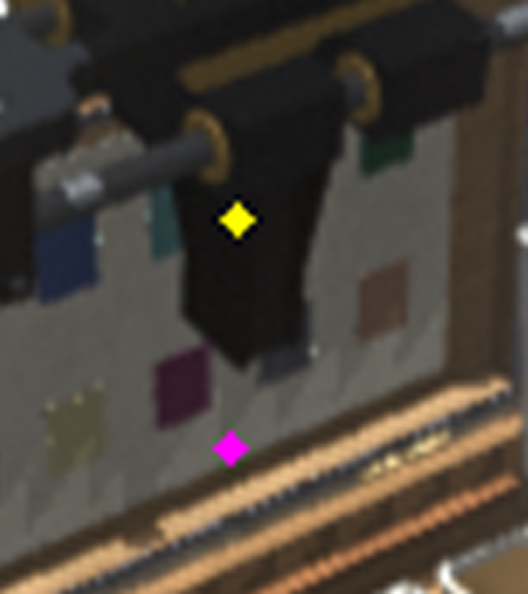

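Run:
```python
from h import *
from scipy.optimize import least_squares
s,M,pb=st();p=s["ee_pos"]
ob=np.array([((160+a/3.3)/2.1+150,(220+c/3.3)/2.1+40) for a,c in((183,315),(243,370),(305,345))])
loc=np.array([[0,.015,.0095],[0,.015,-.0095],[0,-.015,-.0095]])
f=lambda d:(proj(p+(loc+d)@M.T,"side")-ob).ravel()
print(ob)
for reg in(0,):
    r=least_squares(f,[0,0,0]);print(r.x,r.fun.round(1))
r=least_squares(lambda d:np.r_[f([d[0],d[1],0])],[0,0]);print(r.x,r.fun.round(1))
r=least_squares(lambda d:np.r_[f([d[0],0,d[1]])],[0,0]);print(r.x,r.fun.round(1))
r=least_squares(lambda d:f([d[0],0,0]),[0]);print(r.x,r.fun.round(1))
```

```text
t 6.9 ee [0.6456 0.0967 0.2042] BOX [-0.0216  0.0695  0.2042] F [-0.6  0.4 -0.1] open 0.001
[[252.5974026  190.21645022]
 [261.25541126 198.15295815]
 [270.2020202  194.54545455]]
[ 0.08155524 -0.09059794  0.10983547] [ 1.3  2.5 -2.  -0.5  0.8 -2. ]
[-0.03481109 -0.00539307] [-0.7  2.1 -2.6  0.5  3.5 -2.4]
[-0.04192549 -0.00657407] [-1.   2.  -2.8  0.6  3.6 -2.5]
[-0.03755005] [-3.4  1.9 -5.3  0.4  0.9 -2.6]
```

The actual fingertip is at side px (261,198), but the reported TCP projects to (259,209). The tip is really about 35 mm higher than reported, which explains why it passed over the leaf. I'll go back to the leaf's outside at height and come down 35 mm deeper.

```bash
python3 -m handwheel '[{"jaw":-1,"tx":0,"ty":-0.03,"tz":0,"ax":0,"ay":0,"az":0},{"jaw":-1,"tx":0,"ty":-0.05,"tz":0,"ax":0,"ay":0,"az":0},{"jaw":-1,"tx":0,"ty":-0.05,"tz":0,"ax":0,"ay":0,"az":0},{"jaw":-1,"tx":0,"ty":-0.05,"tz":0,"ax":0,"ay":0,"az":0},{"jaw":-1,"tx":0,"ty":-0.04,"tz":0,"ax":0,"ay":0,"az":0},{"jaw":-1,"tx":0,"ty":-0.02,"tz":0,"ax":0,"ay":0,"az":0},{"jaw":-1,"tx":0.02,"ty":0,"tz":0,"ax":0,"ay":0,"az":0},{"jaw":-1,"tx":0.03,"ty":0,"tz":0,"ax":0,"ay":0,"az":0},{"jaw":-1,"tx":0.03,"ty":0,"tz":0,"ax":0,"ay":0,"az":0},{"jaw":-1,"tx":0,"ty":0,"tz":0,"ax":0,"ay":0,"az":0}]'
python3 -c "from h import *;st()"
```

```text
clock: 8.15
ee_pos: [0.4053, 0.1154, 0.1232]
tool_rot: [-0.518, -0.481, 0.521, -0.479]
force: [-0.4, -0.8, 0.7]
opening: 0.0004
t 8.15 ee [0.4053 0.1154 0.1232] BOX [-0.0212 -0.1716  0.1232] F [-0.4 -0.8  0.7] open 0.0
```

```bash
python3 -m handwheel '[{"jaw":-1,"tx":0.016,"ty":0,"tz":0,"ax":0,"ay":0,"az":0},{"jaw":-1,"tx":0.016,"ty":0,"tz":0,"ax":0,"ay":0,"az":0},{"jaw":-1,"tx":0,"ty":0.015,"tz":0,"ax":0,"ay":0,"az":0},{"jaw":-1,"tx":0,"ty":0.015,"tz":0,"ax":0,"ay":0,"az":0},{"jaw":-1,"tx":0,"ty":0.01,"tz":0,"ax":0,"ay":0,"az":0},{"jaw":-1,"tx":0,"ty":0.005,"tz":0,"ax":0,"ay":0,"az":0},{"jaw":-1,"tx":0,"ty":0.005,"tz":0,"ax":0,"ay":0,"az":0},{"jaw":-1,"tx":0,"ty":0.005,"tz":0,"ax":0,"ay":0,"az":0},{"jaw":-1,"tx":0,"ty":0.005,"tz":0,"ax":0,"ay":0,"az":0},{"jaw":-1,"tx":0,"ty":0.005,"tz":0,"ax":0,"ay":0,"az":0}]'
python3 - <<'E'
from h import *
s,M,pb=st()
cv2.imwrite(f"pics/top7.png",cv2.resize(viewer.grab_frame("top")[160:260,120:260,::-1],None,fx=5,fy=5))
E
```

```text
clock: 9.4
ee_pos: [0.4721, 0.1103, 0.0919]
tool_rot: [-0.519, -0.48, 0.52, -0.479]
force: [-1.0, 1.2, -0.4]
opening: 0.0004
t 9.4 ee [0.4721 0.1103 0.0919] BOX [-0.0214 -0.1046  0.0919] F [-1.   1.2 -0.4] open 0.0
```

View pics/top7.png

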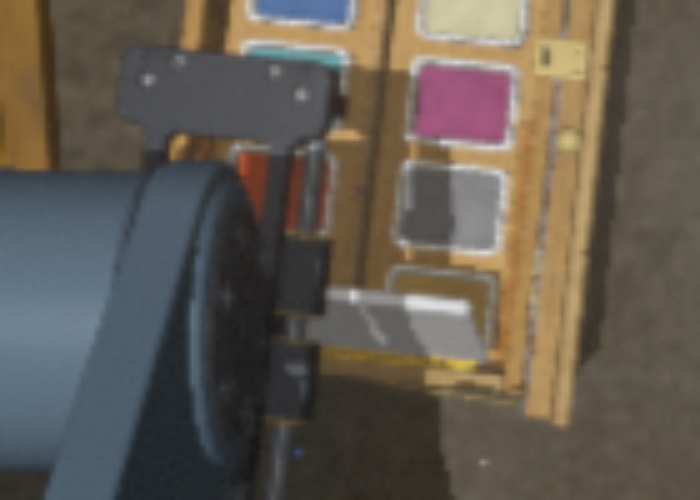

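The leaf is moving now: its edge has gone from row ~225 to ~220, about q=1.25. The height offset is confirmed, so I continue along the arc.

```bash
python3 -m handwheel '[{"jaw":-1,"tx":0.004,"ty":0.008,"tz":0,"ax":0,"ay":0,"az":0},{"jaw":-1,"tx":0.005,"ty":0.008,"tz":0,"ax":0,"ay":0,"az":0},{"jaw":-1,"tx":0.004,"ty":0.007,"tz":0,"ax":0,"ay":0,"az":0},{"jaw":-1,"tx":0.005,"ty":0.006,"tz":0,"ax":0,"ay":0,"az":0},{"jaw":-1,"tx":0.005,"ty":0.006,"tz":0,"ax":0,"ay":0,"az":0},{"jaw":-1,"tx":0.006,"ty":0.005,"tz":0,"ax":0,"ay":0,"az":0},{"jaw":-1,"tx":0.006,"ty":0.005,"tz":0,"ax":0,"ay":0,"az":0},{"jaw":-1,"tx":0.006,"ty":0.004,"tz":0,"ax":0,"ay":0,"az":0},{"jaw":-1,"tx":0,"ty":0,"tz":0,"ax":0,"ay":0,"az":0},{"jaw":-1,"tx":0,"ty":0,"tz":0,"ax":0,"ay":0,"az":0}]'
python3 - <<'E'
from h import *
s,M,pb=st()
im=viewer.grab_frame("top")[:,:,::-1].copy()
for q,c in((.7,(0,0,255)),(.52,(0,255,0)),(.3,(255,0,0))):
    cv2.polylines(im,[proj(bw([leaf(q,.03,.113,0),leaf(q,.07,.113,0),leaf(q,.07,0,0)],b),"top").round().astype(np.int32)],False,c,1)
cv2.imwrite(f"pics/top8.png",cv2.resize(im[130:260,120:260],None,fx=4.5,fy=4.5))
E
```

```text
clock: 10.7
ee_pos: [0.5213, 0.1064, 0.051]
tool_rot: [-0.519, -0.48, 0.52, -0.48]
force: [-0.7, 0.2, -0.4]
opening: 0.0005
t 10.7 ee [0.5213 0.1064 0.051 ] BOX [-0.0214 -0.0552  0.051 ] F [-0.7  0.2 -0.4] open 0.001
```

View pics/top8.png

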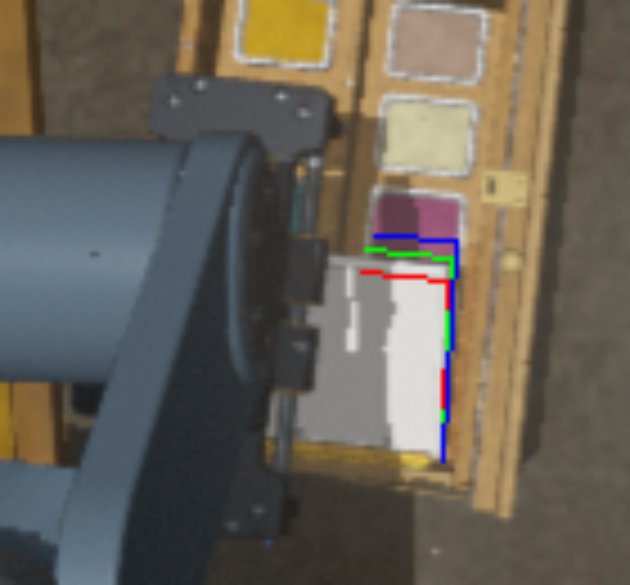

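Leaf at about q≈0.58 (edge at row ~260 in the zoomed view). Continuing down.

```bash
python3 -m handwheel '[{"jaw":-1,"tx":0.006,"ty":0.003,"tz":0,"ax":0,"ay":0,"az":0},{"jaw":-1,"tx":0.006,"ty":0.003,"tz":0,"ax":0,"ay":0,"az":0},{"jaw":-1,"tx":0.005,"ty":0.002,"tz":0,"ax":0,"ay":0,"az":0},{"jaw":-1,"tx":0.005,"ty":0.002,"tz":0,"ax":0,"ay":0,"az":0},{"jaw":-1,"tx":0.005,"ty":0.001,"tz":0,"ax":0,"ay":0,"az":0},{"jaw":-1,"tx":0.005,"ty":0.001,"tz":0,"ax":0,"ay":0,"az":0},{"jaw":-1,"tx":0.004,"ty":0.001,"tz":0,"ax":0,"ay":0,"az":0},{"jaw":-1,"tx":0.003,"ty":0,"tz":0,"ax":0,"ay":0,"az":0},{"jaw":-1,"tx":0.002,"ty":0,"tz":0,"ax":0,"ay":0,"az":0},{"jaw":-1,"tx":0,"ty":0,"tz":0,"ax":0,"ay":0,"az":0}]'
python3 - <<'E'
from h import *
s,M,pb=st()
im=viewer.grab_frame("top")[:,:,::-1].copy()
for q,c in((.3,(0,0,255)),(.15,(0,255,0)),(0,(255,0,0))):
    cv2.polylines(im,[proj(bw([leaf(q,.03,.113,0),leaf(q,.07,.113,0),leaf(q,.07,0,0)],b),"top").round().astype(np.int32)],False,c,1)
cv2.imwrite(f"pics/top9.png",cv2.resize(im[130:260,120:260],None,fx=4.5,fy=4.5))
cv2.imwrite("pics/side9.png",viewer.grab_frame("side")[:,:,::-1])
E
```

```text
clock: 12.0
ee_pos: [0.5343, 0.1054, 0.01]
tool_rot: [-0.519, -0.48, 0.52, -0.48]
force: [-0.7, -0.2, 0.3]
opening: 0.0004
t 12.0 ee [0.5343 0.1054 0.01  ] BOX [-0.0214 -0.0422  0.01  ] F [-0.7 -0.2  0.3] open 0.0
```

View pics/top9.png

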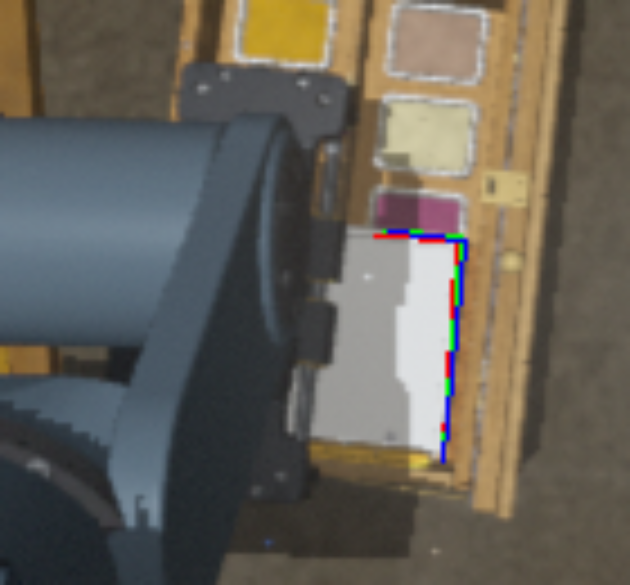

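View pics/side9.png

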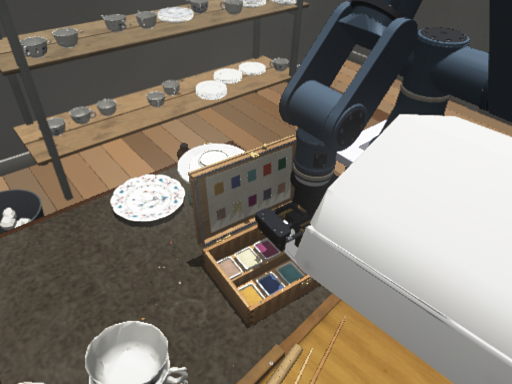

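```bash
python3 -m handwheel '[{"jaw":-1,"tx":0.001,"ty":0,"tz":0,"ax":0,"ay":0,"az":0},{"jaw":-1,"tx":0.001,"ty":0,"tz":0,"ax":0,"ay":0,"az":0},{"jaw":-1,"tx":0.001,"ty":0,"tz":0,"ax":0,"ay":0,"az":0},{"jaw":-1,"tx":0.001,"ty":0,"tz":0,"ax":0,"ay":0,"az":0},{"jaw":-1,"tx":0.001,"ty":0,"tz":0,"ax":0,"ay":0,"az":0},{"jaw":-1,"tx":0.001,"ty":0,"tz":0,"ax":0,"ay":0,"az":0},{"jaw":-1,"tx":0,"ty":0,"tz":0,"ax":0,"ay":0,"az":0},{"jaw":-1,"tx":0,"ty":0,"tz":0,"ax":0,"ay":0,"az":0},{"jaw":-1,"tx":0,"ty":0,"tz":0,"ax":0,"ay":0,"az":0},{"jaw":-1,"tx":0,"ty":0,"tz":0,"ax":0,"ay":0,"az":0}]'
python3 -c "from h import *;s,M,p=st();print(s['joint_torque'].round(2))"
```

```text
clock: 13.35
ee_pos: [0.5345, 0.1054, 0.0042]
tool_rot: [-0.519, -0.48, 0.519, -0.48]
force: [0.4, -0.0, -0.8]
opening: 0.0003
t 13.35 ee [0.5345 0.1054 0.0042] BOX [-0.0214 -0.042   0.0042] F [ 0.4 -0.  -0.8] open 0.0
[ 0.000e+00 -4.215e+01 -8.680e+00  5.000e-02  3.000e-02 -0.000e+00]
```

```bash
python3 -m handwheel '[{"jaw":-1,"tx":0.001,"ty":0,"tz":0,"ax":0,"ay":0,"az":0},{"jaw":-1,"tx":0.001,"ty":0,"tz":0,"ax":0,"ay":0,"az":0},{"jaw":-1,"tx":0.0005,"ty":0,"tz":0,"ax":0,"ay":0,"az":0},{"jaw":-1,"tx":0.0005,"ty":0,"tz":0,"ax":0,"ay":0,"az":0},{"jaw":-1,"tx":0.0005,"ty":0,"tz":0,"ax":0,"ay":0,"az":0},{"jaw":-1,"tx":0,"ty":0,"tz":0,"ax":0,"ay":0,"az":0},{"jaw":-1,"tx":0,"ty":0,"tz":0,"ax":0,"ay":0,"az":0},{"jaw":-1,"tx":0,"ty":0,"tz":0,"ax":0,"ay":0,"az":0},{"jaw":-1,"tx":0,"ty":0,"tz":0,"ax":0,"ay":0,"az":0},{"jaw":-1,"tx":0,"ty":0,"tz":0,"ax":0,"ay":0,"az":0}]'
python3 - <<'E'
from h import *
s,M,pb=st()
im=viewer.grab_frame("top")[:,:,::-1].copy()
cv2.imwrite(f"pics/top10.png",cv2.resize(im[130:260,120:260],None,fx=4.5,fy=4.5))
cv2.imwrite("pics/side10.png",viewer.grab_frame("side")[:,:,::-1])
E
```

```text
clock: 14.6
ee_pos: [0.5347, 0.1054, 0.0014]
tool_rot: [0.519, 0.48, -0.519, 0.48]
force: [-1.5, -0.5, 6.5]
opening: 0.0004
t 14.6 ee [0.5347 0.1054 0.0014] BOX [-0.0214 -0.0418  0.0014] F [-1.5 -0.5  6.5] open 0.0
```

View pics/top10.png

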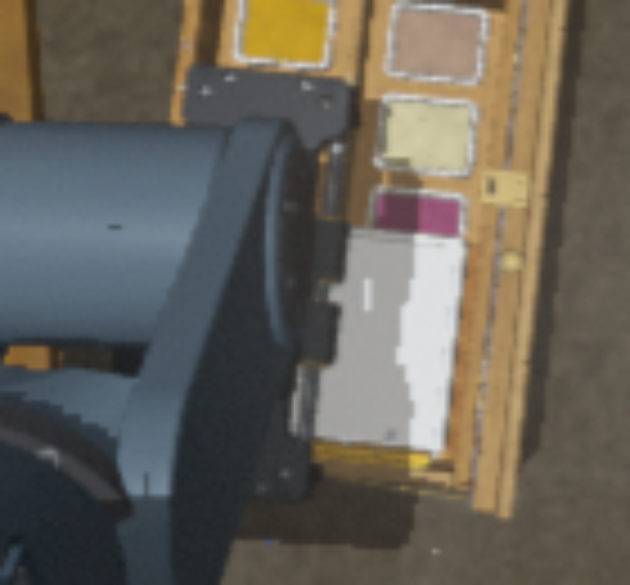

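Force is now 6.5 N upward, so the leaf looks to be at its stop. One more millimetre to confirm, then I lift.

```bash
python3 -m handwheel '[{"jaw":-1,"tx":0.0005,"ty":0,"tz":0,"ax":0,"ay":0,"az":0},{"jaw":-1,"tx":0.0005,"ty":0,"tz":0,"ax":0,"ay":0,"az":0},{"jaw":-1,"tx":0,"ty":0,"tz":0,"ax":0,"ay":0,"az":0},{"jaw":-1,"tx":0,"ty":0,"tz":0,"ax":0,"ay":0,"az":0},{"jaw":-1,"tx":0,"ty":0,"tz":0,"ax":0,"ay":0,"az":0},{"jaw":-1,"tx":0,"ty":0,"tz":0,"ax":0,"ay":0,"az":0},{"jaw":-1,"tx":0,"ty":0,"tz":0,"ax":0,"ay":0,"az":0},{"jaw":-1,"tx":0,"ty":0,"tz":0,"ax":0,"ay":0,"az":0},{"jaw":-1,"tx":0,"ty":0,"tz":0,"ax":0,"ay":0,"az":0},{"jaw":-1,"tx":0,"ty":0,"tz":0,"ax":0,"ay":0,"az":0}]'
python3 -c "from h import *;s,M,p=st();print(s['joint_torque'].round(2))"
```

```text
clock: 15.95
ee_pos: [0.5347, 0.1054, 0.0013]
tool_rot: [0.519, 0.48, -0.519, 0.48]
force: [-2.0, -0.9, 12.9]
opening: 0.0003
t 15.95 ee [0.5347 0.1054 0.0013] BOX [-0.0214 -0.0418  0.0013] F [-2.  -0.9 12.9] open 0.0
[ -0.14 -35.99  -8.24   0.09  -0.71  -0.  ]
```

The leaf is solidly at its stop: 13 N with only 0.1 mm more travel. That puts the tip 39 mm above the reported z. Now I lift and cross over to the lid's outside.

```bash
python3 -m handwheel '[{"jaw":-1,"tx":-0.03,"ty":0,"tz":0,"ax":0,"ay":0,"az":0},{"jaw":-1,"tx":-0.05,"ty":0,"tz":0,"ax":0,"ay":0,"az":0},{"jaw":-1,"tx":-0.05,"ty":0,"tz":0,"ax":0,"ay":0,"az":0},{"jaw":-1,"tx":-0.05,"ty":0,"tz":0,"ax":0,"ay":0,"az":0},{"jaw":-1,"tx":-0.05,"ty":0.012,"tz":0,"ax":0,"ay":0,"az":0},{"jaw":-1,"tx":0,"ty":0.01,"tz":0.035,"ax":0,"ay":0,"az":0},{"jaw":-1,"tx":0,"ty":0.01,"tz":0.045,"ax":0,"ay":0,"az":0},{"jaw":-1,"tx":0,"ty":0.01,"tz":0.045,"ax":0,"ay":0,"az":0},{"jaw":-1,"tx":0,"ty":0,"tz":0.04,"ax":0,"ay":0,"az":0},{"jaw":-1,"tx":0,"ty":0,"tz":0,"ax":0,"ay":0,"az":0}]'
python3 - <<'E'
from h import *
s,M,pb=st();print(M.round(3))
cv2.imwrite(f"pics/top11.png",viewer.grab_frame("top")[:,:,::-1])
cv2.imwrite("pics/side11.png",viewer.grab_frame("side")[:,:,::-1])
E
```

```text
clock: 17.2
ee_pos: [0.5632, -0.065, 0.2293]
tool_rot: [-0.52, -0.479, 0.521, -0.479]
force: [-0.3, 0.3, -0.5]
opening: 0.0003
t 17.2 ee [ 0.5632 -0.065   0.2293] BOX [0.1462 0.     0.2293] F [-0.3  0.3 -0.5] open 0.0
[[-0.001  0.997 -0.083]
 [-0.    -0.083 -0.997]
 [-1.    -0.001  0.   ]]
```

View pics/top11.png

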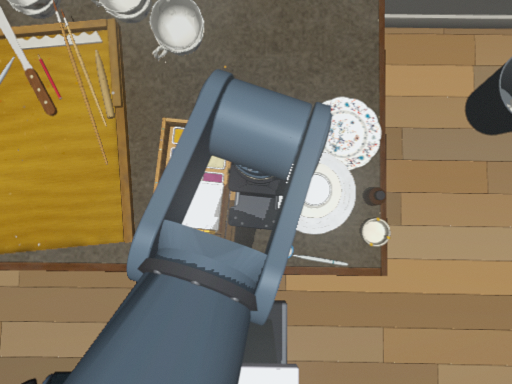

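View pics/side11.png

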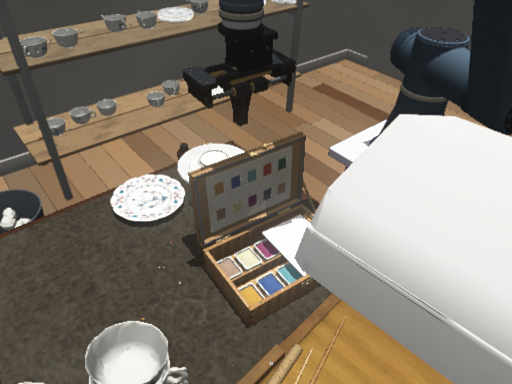

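The leaf lies flat and the finger is clear on the lid's outer side (tip at side px (240,120)). Lowering, then pushing.

```bash
python3 -m handwheel '[{"jaw":-1,"tx":0.02,"ty":0,"tz":0,"ax":0,"ay":0,"az":0},{"jaw":-1,"tx":0.025,"ty":0,"tz":0,"ax":0,"ay":0,"az":0},{"jaw":-1,"tx":0.02,"ty":0,"tz":0,"ax":0,"ay":0,"az":0},{"jaw":-1,"tx":0,"ty":0,"tz":-0.008,"ax":0,"ay":0,"az":0},{"jaw":-1,"tx":0,"ty":0,"tz":-0.008,"ax":0,"ay":0,"az":0},{"jaw":-1,"tx":0,"ty":0,"tz":-0.007,"ax":0,"ay":0,"az":0},{"jaw":-1,"tx":0,"ty":0,"tz":-0.007,"ax":0,"ay":0,"az":0},{"jaw":-1,"tx":0,"ty":0,"tz":-0.007,"ax":0,"ay":0,"az":0},{"jaw":-1,"tx":0,"ty":0,"tz":-0.007,"ax":0,"ay":0,"az":0},{"jaw":-1,"tx":0,"ty":0,"tz":-0.007,"ax":0,"ay":0,"az":0}]'
python3 - <<'E'
from h import *
s,M,pb=st()
cv2.imwrite("pics/side12.png",viewer.grab_frame("side")[:,:,::-1])
E
```

```text
clock: 18.55
ee_pos: [0.5679, -0.0114, 0.1649]
tool_rot: [0.52, 0.48, -0.519, 0.48]
force: [0.1, -2.5, 0.7]
opening: 0.0004
t 18.55 ee [ 0.5679 -0.0114  0.1649] BOX [0.0923 0.0005 0.1649] F [ 0.1 -2.5  0.7] open 0.0
```

View pics/side12.png

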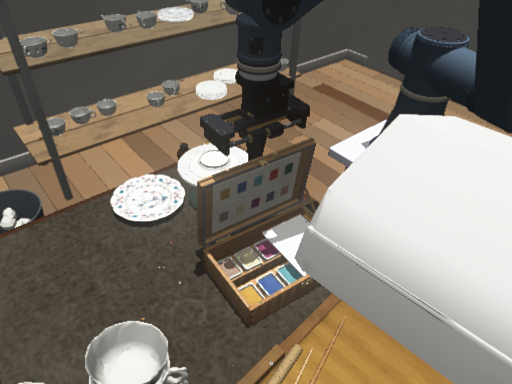

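The lid is moving with the finger (2.5 N). Following its arc.

```bash
python3 -m handwheel '[{"jaw":-1,"tx":0.001,"ty":0,"tz":-0.01,"ax":0,"ay":0,"az":0},{"jaw":-1,"tx":0.001,"ty":0,"tz":-0.012,"ax":0,"ay":0,"az":0},{"jaw":-1,"tx":0.003,"ty":0,"tz":-0.013,"ax":0,"ay":0,"az":0},{"jaw":-1,"tx":0.003,"ty":0,"tz":-0.013,"ax":0,"ay":0,"az":0},{"jaw":-1,"tx":0.004,"ty":0,"tz":-0.012,"ax":0,"ay":0,"az":0},{"jaw":-1,"tx":0.005,"ty":0,"tz":-0.009,"ax":0,"ay":0,"az":0},{"jaw":-1,"tx":0.005,"ty":0,"tz":-0.009,"ax":0,"ay":0,"az":0},{"jaw":-1,"tx":0.005,"ty":0,"tz":-0.008,"ax":0,"ay":0,"az":0},{"jaw":-1,"tx":0.005,"ty":0,"tz":-0.008,"ax":0,"ay":0,"az":0},{"jaw":-1,"tx":0,"ty":0,"tz":0,"ax":0,"ay":0,"az":0}]'
python3 - <<'E'
from h import *
s,M,pb=st()
cv2.imwrite("pics/side13.png",viewer.grab_frame("side")[:,:,::-1])
E
```

```text
clock: 19.85
ee_pos: [0.5741, 0.0829, 0.1318]
tool_rot: [-0.519, -0.481, 0.52, -0.479]
force: [-1.2, -0.0, -0.3]
opening: 0.0005
t 19.85 ee [0.5741 0.0829 0.1318] BOX [-0.0021 -0.0008  0.1318] F [-1.2 -0.  -0.3] open 0.0
```

View pics/side13.png

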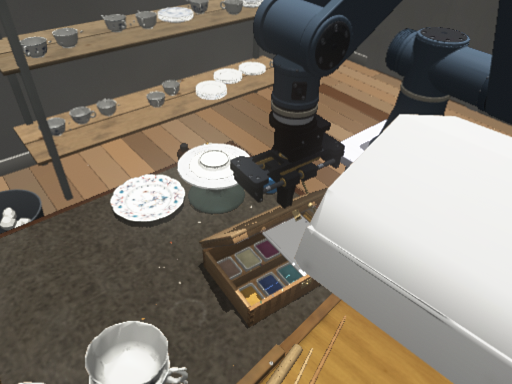

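The lid is seen edge-on at about 45°, moving with the finger as planned.

```bash
python3 -m handwheel '[{"jaw":-1,"tx":0.006,"ty":0,"tz":-0.007,"ax":0,"ay":0,"az":0},{"jaw":-1,"tx":0.007,"ty":0,"tz":-0.007,"ax":0,"ay":0,"az":0},{"jaw":-1,"tx":0.007,"ty":0,"tz":-0.006,"ax":0,"ay":0,"az":0},{"jaw":-1,"tx":0.008,"ty":0,"tz":-0.006,"ax":0,"ay":0,"az":0},{"jaw":-1,"tx":0.007,"ty":0,"tz":-0.005,"ax":0,"ay":0,"az":0},{"jaw":-1,"tx":0.007,"ty":0,"tz":-0.004,"ax":0,"ay":0,"az":0},{"jaw":-1,"tx":0.007,"ty":0,"tz":-0.004,"ax":0,"ay":0,"az":0},{"jaw":-1,"tx":0.007,"ty":0,"tz":-0.003,"ax":0,"ay":0,"az":0},{"jaw":-1,"tx":0.007,"ty":0,"tz":-0.003,"ax":0,"ay":0,"az":0},{"jaw":-1,"tx":0,"ty":0,"tz":0,"ax":0,"ay":0,"az":0}]'
python3 - <<'E'
from h import *
s,M,pb=st()
cv2.imwrite("pics/side14.png",viewer.grab_frame("side")[:,:,::-1])
E
```

```text
clock: 21.15
ee_pos: [0.5777, 0.127, 0.0688]
tool_rot: [-0.519, -0.48, 0.52, -0.48]
force: [0.9, 0.4, -0.7]
opening: 0.0007
t 21.15 ee [0.5777 0.127  0.0688] BOX [-0.0464 -0.0007  0.0688] F [ 0.9  0.4 -0.7] open 0.001
```

View pics/side14.png

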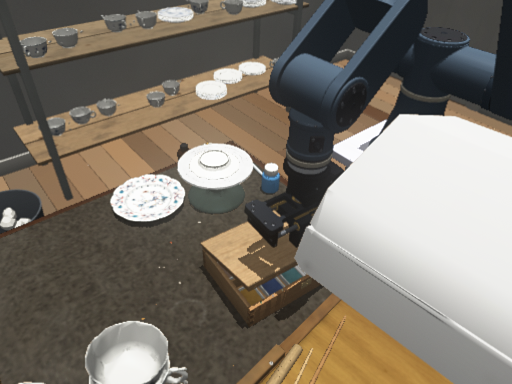

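Lid at about 15°, its top face showing at (250,250). Easing it down the last stretch.

```bash
python3 -m handwheel '[{"jaw":-1,"tx":0.006,"ty":0,"tz":-0.003,"ax":0,"ay":0,"az":0},{"jaw":-1,"tx":0.006,"ty":0,"tz":-0.002,"ax":0,"ay":0,"az":0},{"jaw":-1,"tx":0.006,"ty":0,"tz":-0.002,"ax":0,"ay":0,"az":0},{"jaw":-1,"tx":0.005,"ty":0,"tz":-0.001,"ax":0,"ay":0,"az":0},{"jaw":-1,"tx":0.005,"ty":0,"tz":-0.001,"ax":0,"ay":0,"az":0},{"jaw":-1,"tx":0.004,"ty":0,"tz":0,"ax":0,"ay":0,"az":0},{"jaw":-1,"tx":0.002,"ty":0,"tz":0,"ax":0,"ay":0,"az":0},{"jaw":-1,"tx":0.001,"ty":0,"tz":0,"ax":0,"ay":0,"az":0},{"jaw":-1,"tx":0,"ty":0,"tz":0,"ax":0,"ay":0,"az":0},{"jaw":-1,"tx":0,"ty":0,"tz":0,"ax":0,"ay":0,"az":0}]'
python3 - <<'E'
from h import *
s,M,pb=st()
cv2.imwrite("pics/side15.png",viewer.grab_frame("side")[:,:,::-1])
E
```

```text
clock: 22.45
ee_pos: [0.5791, 0.1358, 0.0347]
tool_rot: [-0.519, -0.48, 0.519, -0.48]
force: [0.1, 0.5, -0.4]
opening: 0.0002
t 22.45 ee [0.5791 0.1358 0.0347] BOX [-0.0553  0.0001  0.0347] F [ 0.1  0.5 -0.4] open 0.0
```

View pics/side15.png

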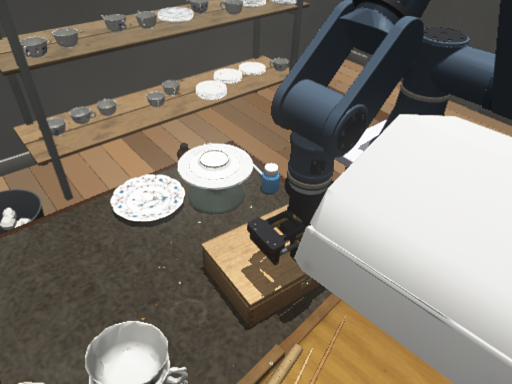

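```bash
python3 -m handwheel '[{"jaw":-1,"tx":0.001,"ty":0,"tz":0,"ax":0,"ay":0,"az":0},{"jaw":-1,"tx":0.001,"ty":0,"tz":0,"ax":0,"ay":0,"az":0},{"jaw":-1,"tx":0.001,"ty":0,"tz":0,"ax":0,"ay":0,"az":0},{"jaw":-1,"tx":0.001,"ty":0,"tz":0,"ax":0,"ay":0,"az":0},{"jaw":-1,"tx":0.0005,"ty":0,"tz":0,"ax":0,"ay":0,"az":0},{"jaw":-1,"tx":0.0005,"ty":0,"tz":0,"ax":0,"ay":0,"az":0},{"jaw":-1,"tx":0,"ty":0,"tz":0,"ax":0,"ay":0,"az":0},{"jaw":-1,"tx":0,"ty":0,"tz":0,"ax":0,"ay":0,"az":0},{"jaw":-1,"tx":0,"ty":0,"tz":0,"ax":0,"ay":0,"az":0},{"jaw":-1,"tx":0,"ty":0,"tz":0,"ax":0,"ay":0,"az":0}]'
python3 -c "from h import *;st()"
```

```text
clock: 23.75
ee_pos: [0.5792, 0.136, 0.03]
tool_rot: [0.519, 0.48, -0.519, 0.48]
force: [-0.4, 0.6, 5.3]
opening: 0.0004
t 23.75 ee [0.5792 0.136  0.03  ] BOX [-0.0555  0.0002  0.03  ] F [-0.4  0.6  5.3] open 0.0
```

```bash
python3 -m handwheel '[{"jaw":-1,"tx":0.0005,"ty":0,"tz":0,"ax":0,"ay":0,"az":0},{"jaw":-1,"tx":0.0005,"ty":0,"tz":0,"ax":0,"ay":0,"az":0},{"jaw":-1,"tx":0.0005,"ty":0,"tz":0,"ax":0,"ay":0,"az":0},{"jaw":-1,"tx":0.0005,"ty":0,"tz":0,"ax":0,"ay":0,"az":0},{"jaw":-1,"tx":0,"ty":0,"tz":0,"ax":0,"ay":0,"az":0},{"jaw":-1,"tx":0,"ty":0,"tz":0,"ax":0,"ay":0,"az":0},{"jaw":-1,"tx":0,"ty":0,"tz":0,"ax":0,"ay":0,"az":0},{"jaw":-1,"tx":0,"ty":0,"tz":0,"ax":0,"ay":0,"az":0},{"jaw":-1,"tx":0,"ty":0,"tz":0,"ax":0,"ay":0,"az":0},{"jaw":-1,"tx":0,"ty":0,"tz":0,"ax":0,"ay":0,"az":0}]'
python3 -c "from h import *;st()"
```

```text
clock: 25.0
ee_pos: [0.5793, 0.136, 0.0298]
tool_rot: [0.52, 0.48, -0.519, 0.48]
force: [-4.0, 1.1, 15.6]
opening: 0.0002
t 25.0 ee [0.5793 0.136  0.0298] BOX [-0.0555  0.0003  0.0298] F [-4.   1.1 15.6] open 0.0
```

Firm stop: 0.2 mm of travel took the force from 5 to 16 N, at the expected shut height. Now I lift straight off and check.

```bash
python3 -m handwheel '[{"jaw":-1,"tx":-0.01,"ty":0,"tz":0,"ax":0,"ay":0,"az":0},{"jaw":-1,"tx":-0.03,"ty":0,"tz":0,"ax":0,"ay":0,"az":0},{"jaw":-1,"tx":-0.05,"ty":0,"tz":0,"ax":0,"ay":0,"az":0},{"jaw":-1,"tx":-0.05,"ty":0,"tz":0,"ax":0,"ay":0,"az":0},{"jaw":-1,"tx":-0.05,"ty":0,"tz":0,"ax":0,"ay":0,"az":0},{"jaw":-1,"tx":-0.02,"ty":0,"tz":-0.04,"ax":0,"ay":0,"az":0},{"jaw":-1,"tx":0,"ty":0,"tz":-0.05,"ax":0,"ay":0,"az":0},{"jaw":-1,"tx":0,"ty":0,"tz":-0.05,"ax":0,"ay":0,"az":0},{"jaw":-1,"tx":0,"ty":0,"tz":-0.02,"ax":0,"ay":0,"az":0},{"jaw":-1,"tx":0,"ty":0,"tz":0,"ax":0,"ay":0,"az":0}]'
python3 - <<'E'
from h import *
st()
for n in("side","top"):
    im=viewer.grab_frame(n)[:,:,::-1].copy();cv2.imwrite(f"pics/{n}16.png",im)
    if n=="side":
        P=bw([lid(0,.132),lid(0,-.132),[.084,-.132,.069],[.084,.132,.069]],b)
        cv2.polylines(im,[proj(P,n).round().astype(np.int32)],True,(0,0,255),1)
        cv2.imwrite("pics/s16z.png",cv2.resize(im[170:330,180:340],None,fx=3.5,fy=3.5,interpolation=cv2.INTER_CUBIC))
E
```

```text
clock: 26.25
ee_pos: [0.5913, 0.296, 0.2368]
tool_rot: [-0.518, -0.48, 0.519, -0.48]
force: [-0.1, -0.1, 0.4]
opening: 0.0004
t 26.25 ee [0.5913 0.296  0.2368] BOX [-0.216  -0.0004  0.2368] F [-0.1 -0.1  0.4] open 0.0
```

View pics/s16z.png

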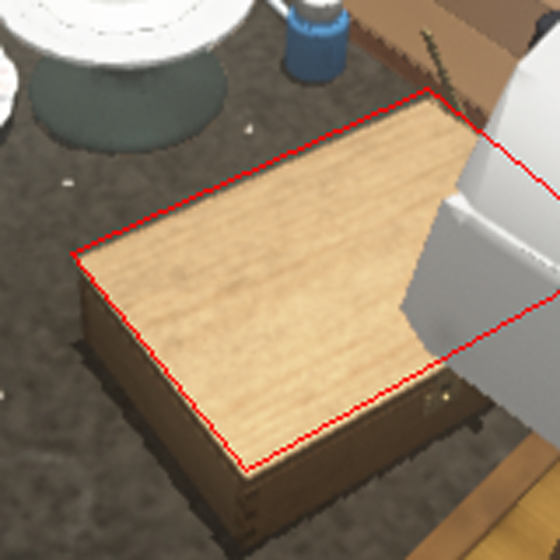

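View pics/top16.png

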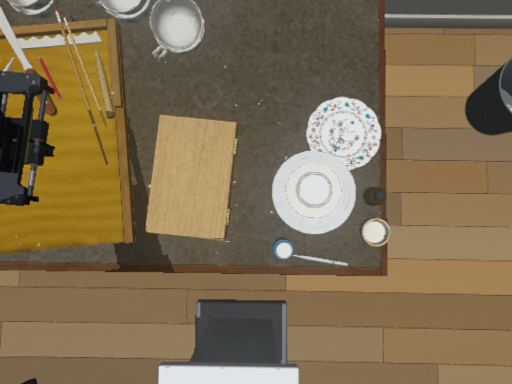

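The lid outline matches the shut model within about 1–2 px with no visible gap. The other things are where they were, and the arm is clear.

```bash
python3 -c "
from bench import job_done
print(job_done())"
```

```text
the job is handed in; nothing more can be done
None
```

I folded the leaf flat over the pans with a shut-finger push on its outside. Then I pushed the lid shut from its outer face, lifted clear, and handed the job in at about 26 s.

**Leaf:** it reached a hard stop before I touched the lid. The last 0.1 mm took the force from 6.5 to 13 N, and it looked flat in both cameras.

**Lid:** it reached a hard stop at the expected shut height, rising from 5 to 16 N over 0.2 mm. After I lifted off, its side-camera outline matched the shut model within about 1–2 px. The force reading was near zero, and the other things looked unmoved.

**Failed first pass:** the real fingertip is about 39 mm higher than the reported TCP. My first sweep therefore passed over the upright leaf with no force and no movement of the leaf. I confirmed the offset in the side camera, lifted straight up, and repeated the sweep lower. The two hard stops, at their known heights, agree with the 39 mm.

**Other disagreements:** the first two move commands were refused because rows need every key; nothing moved. My camera fit of the box disagreed with some picture points by up to about 4 px.

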